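Draw a calibration plate over the tray lip and load it in the slide reader

ROBOT

A 7-joint arm with a two-finger parallel gripper is mounted at the origin on the work surface. World frame = base frame: x ahead of the robot, y to its left, z up, the work surface at z = 0. Lengths are in m, angles in rad, forces in N, time in s.
With the tool pointing down it reaches from about 0.4 to 0.85 m from the base axis. Payload 10.4 kg.
Tool frame: the origin (TCP) lies at the very end of the fingers, on their centre line; the grasp point (between the pads) lies 19 mm behind it (manip.grip_depth is the distance from the TCP to the grasp point, in m); z points along the fingers, y is the direction in which the jaws open and shut (so a half turn about z gives the same grasp; the last joint's range is limited). The gripper opens to 85 mm and grips with 20 to 120 N. Pads are 22 mm wide; open, the fingers measure 114 mm over their backs; the gripper's body (76 mm by 85 mm) begins 54 mm behind the grasp point. The pads swing forward as they close: fully open they stand 13 mm farther back than shut.
Start: joints at [1.195, 0.332, -0.065, 1.46, 0.022, 1.35, -0.088], TCP at [0.216, -0.587, 0.231] pointing down, gripper open.
Joint ranges: [-2.6, 2.6], [-0.5, 2.12], [-1.47, 1.34], [0.16, 2.42], [-1.27, 4.41], [0.06, 2.06], [-2.6, 2.6]. Speed limits (rad/s): [2.22, 2.22, 2.79, 2.79, 3.14, 3.14, 3.14].

INTERFACE

Orientations are given as a unit quaternion [x, y, z, w].
In Python, from workcell import manip gives the robot as it stands.
- The arm moves only by the tool step_arm, never from a script. Its argument "motion" is a list of rows, each a list of 6 numbers: the shift along the tool's x, y, z in mm, then the turn, a rotation vector about the tool's x, y, z in degrees. A call has 1 to 20 rows; each row shifts and turns the pose as measured when the row begins, along the tool's axes as they then stand; what a row does not reach is not made up. A row lasts 1/8 s, in which the tool goes at most 62.5 mm and 10.7 degrees, less where a joint would pass 70% of its speed; a pose out of reach is approached as far as the arm can. A call with a gripper value outside its range is refused whole. "jaw" is the finger opening in mm, from 0 to 85.4, set as the call begins (left out, the last holds). The fingers move at their own pace and stop on an object; "force" is the grip in N (left out, the last holds). Time passes only in rows, so rows that do not move let the fingers close. It gives the time, the measured TCP pose, the force and the opening at its end, in the units of the state.
- manip.get_obs(): the state, without advancing time (a new reading comes with each control period).
- manip.camera(name): name is "side" or "top"; returns the picture (400x640x3 uint8, blue, green, red); there is no depth.
- manip.camera_info(name): a dict with "camera_matrix" (3x3 intrinsics, pixels), "R" (3x3) and "t" (3): a world point X has camera coordinates R X + t. Camera axes: x right, y down, z forward; pixel columns grow to the right and rows downward; lengths in m; the calibration is good to about 2 mm. A picture is of the moment at which its call begins. camera_info takes no time and is no camera call.
- manip.hand_in(): hands the job in, once; it reports no verdict.
The state is a dict: "clock": time; "joint_pos": joint angles; "joint_velocities": joint speeds; "tau": joint torques, N m; "position": TCP position; "ee_rot": TCP orientation; "ft_force": force on the tool from outside, world axes, zero at the start; "torque": the same for the moment, N m; "grip_width": opening from 0.0 (shut) to 1.0 (fully open).
Only numpy, scipy, OpenCV 4.12 (cv2) and the standard library are available. Lean on these libraries where they do the work, as an engineer would, in place of code of your own. Each camera call takes 0.05 s, during which the arm holds its last target.

TASK

The blue calibration plate lies too low in its slide tray to be gripped there: press on it lightly and draw it along the channel until its end overhangs the tray's open lip far enough to be gripped by its two long edges, without letting it tip or fall off. Then pick it up, lay it flat on the reader's carriage between the black guides and slide it gently fully home against the orange stop. Never press hard on the tray or the carriage with it, and leave the bottle, the box and the beaker where they are.

Things in the scene. Friction and masses are not known exactly. Their poses are not given: they have to be found in the camera images.
- plate_center (a point): centre, half-way up, of the loose calibration plate: flat blue metal, 100 mm long (x axis), 40 mm wide (y axis), 5 mm thick, 60 to 130 g, a round glass window in its top. It starts flat in the tray's channel, far end 1 to 8 mm from the closed end, top 1 mm above the side walls. A light press (5 to 8 N) of shut fingertips drags it; over 25 N, even for a moment at touch-down, is too much
- tray_lip (a point): middle of the open lip of the tray's channel, on the channel floor, 50 mm above the table. x axis: along the channel, away from the robot, to the closed end 160 mm in. Before the lip (negative x) is free space: the tray ends there in an upright face. The plate tips off once its centre passes the lip; 32 to 45 mm of overhang is right
- tray: fixed white slide tray, 170 mm long (x axis), 80 mm wide, its top a channel 44 mm wide between grey side walls 4 mm high; origin at the centre of its underside, 85 mm from the lip
- nest (a point): where the plate's centre (half-way up) lies when fully home on the reader's carriage: 62.5 mm above the table, 2.5 mm above the carriage top. x axis: along the carriage, away from the robot, to the orange stop (face at x = 50 mm, 9 mm high). Two black guides (x from 0 to 50 mm, 6 mm high, 44 mm apart inside) take the plate's far half
- reader: fixed slide reader; origin on the table under the nest, same axes. Its carriage is an aluminium tongue 24 mm wide, 12 mm thick, from x = -62 mm, widening to 56 mm from x = 0 on, so the plate's near half overhangs the tongue 8 mm each side. The white housing, 180 mm wide and 100 mm high, begins at x = 100 mm
- stain_bottle: bystander: amber bottle, 44 mm across, 85 mm tall, origin at the centre of its underside
- slide_box: bystander: green slide box 90 x 70 x 30 mm, origin at the centre of its underside
- beaker: bystander: white beaker 56 mm across, 65 mm tall, origin at the centre of its underside
Not all that is in view belongs to the job. There is more than one size of the part that bears plate_center; the job needs the larger. Of the things that look like the tray, take the one that is farthest to the robot's left at the start.

How it is judged:
On the way, in this order (a step that is already met when the one before it is completed fails the run):
1. the plate lies flat on the tray with its end 30 to 48 mm past the lip (x of plate_center in the frame of tray_lip between 0.002 and 0.02 m and z of plate_center in the frame of tray_lip below 0.0045 m and angle between plate_center's own z axis and vertical below 0.05 rad), for 0.2 s.
2. the plate is picked up, at least 20 mm clear of the tray's channel (z of plate_center in the frame of tray_lip above 0.0225 m), for 0.1 s.
At the end, for the whole second after the job is handed in: the plate lies still, flat on the carriage between the guides (sideways within 4 mm, height within 2 mm), its far end within 2.5 mm of the orange stop, and is released (x of plate_center in the frame of nest between -0.0025 and 0.002 m and y of plate_center in the frame of nest between -0.004 and 0.004 m and z of plate_center in the frame of nest between -0.002 and 0.002 m and angle between plate_center's own z axis and vertical below 0.05 rad and angle between the x axis of plate_center and the x axis of nest, either way round below 0.1 rad and linear speed of plate below 0.01 m/s); the robot touches nothing.
It fails at once if the plate is pressed on the tray with more than 25 N (contact force between plate and tray above 25 N).
It fails at once if the plate is pressed on the reader with more than 25 N (contact force between plate and reader above 25 N).
It fails at once if the plate falls off the tray or the carriage (height (world z) of plate_center below 0.035 m).
It fails at once if the bottle, the slide box or the beaker is moved more than 15 mm (distance of any of stain_bottle, slide_box, beaker from where it was at the start of the episode above 0.015 m).
It also fails if it takes over 72 s, if anything falls off the work surface, if the arm or the gripper's body presses on something with over 40 N, if the wrist force passes 120 N, or if a joint passes its speed limit or range.

## Working session

There is one attempt and no reset: what is moved stays moved. The work goes in short steps, Python scripts to look and compute and a tool call to move; the robot and the scene stay as the last step left them, time stands still between calls to the robot, and variables do not carry over. Pictures are saved under pics/ and viewed, and the job is handed in when it is done.

Besides the shell and the picture viewer there is one more tool, called after "Emit:" as name(argument=value, ...) on one line, values as JSON. step_arm: Moves the arm, as the interface text tells. Its arguments: {"type":"object","properties":{"motion":{"type":"array"},"jaw":{"type":"number"},"force":{"type":"number"}},"required":["motion"]}

```bash
mkdir -p pics; ls; python3 - <<'E'
from workcell import manip
import cv2,numpy as np
for n in("side","top"):
    cv2.imwrite(f"pics/{n}0.png",manip.camera(n))
    i=manip.camera_info(n);print(n,np.round(i["camera_matrix"],1).tolist(),np.round(i["R"],3).tolist(),np.round(i["t"],3), (-np.array(i["R"]).T@np.array(i["t"])).round(3))
o=manip.get_obs()
for k in o: print(k,np.round(o[k],3))
print(manip.grip_depth)
E
```

```text
pics
side [[445.3, 0.0, 316.8], [0.0, 445.3, 205.4], [0.0, 0.0, 1.0]] [[-0.912, -0.41, -0.014], [-0.3, 0.69, -0.659], [0.28, -0.596, -0.752]] [0.471 0.246 1.157] [0.179 0.714 1.039]
top [[378.1, 0.0, 324.2], [0.0, 378.1, 198.4], [0.0, 0.0, 1.0]] [[0.123, -0.992, 0.003], [-0.972, -0.121, -0.2], [0.199, 0.022, -0.98]] [-0.114  0.559  1.189] [ 0.321 -0.071  1.277]
clock 0.1
joint_pos [ 1.195  0.333 -0.065  1.461  0.022  1.35  -0.089]
joint_velocities [-0.    -0.002 -0.001 -0.001 -0.    -0.    -0.002]
tau [ 1.0000e-03 -6.2675e+01  4.9000e-02 -3.9243e+01  1.6000e-02  7.0000e-03
 -0.0000e+00]
position [ 0.216 -0.586  0.231]
ee_rot [ 0.984  0.175 -0.    -0.001]
ft_force [-0.308 -0.529  0.503]
torque [ 0.053 -0.042  0.015]
grip_width 1.001
0.0187
```

View pics/side0.png

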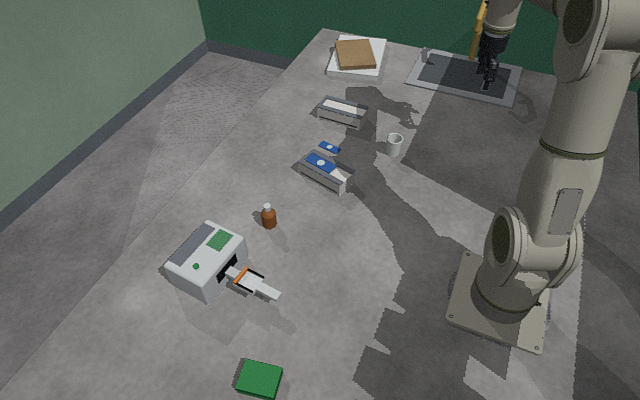

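View pics/top0.png

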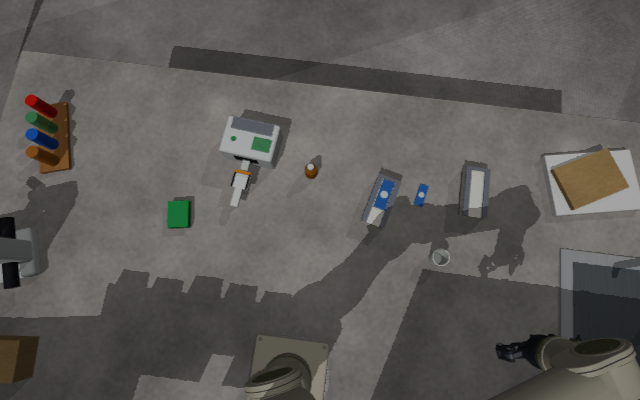

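The side view shows the tray holding the large plate at about (325,170), the decoy tray at (342,110), the reader at (215,265), the bottle at (268,217), the box at (258,378) and the beaker at (394,145). In the top view the target tray is at (380,197). That is the leftmost tray. The small decoy plate is at (421,195) and the carriage is at (240,185).

```bash
python3 - <<'E'
import cv2,numpy as np
t=cv2.imread("pics/top0.png");s=cv2.imread("pics/side0.png")
a=cv2.resize(t[160:235,350:440],None,fx=4.4,fy=4.4,interpolation=cv2.INTER_CUBIC)
b=cv2.resize(t[140:215,205:295],None,fx=4.4,fy=4.4,interpolation=cv2.INTER_CUBIC)
cv2.imwrite("pics/topc.png",np.hstack([a,b]))
a=cv2.resize(s[135:200,285:375],None,fx=4.4,fy=4.4,interpolation=cv2.INTER_CUBIC)
b=cv2.resize(s[245:310,210:300],None,fx=4.4,fy=4.4,interpolation=cv2.INTER_CUBIC)
cv2.imwrite("pics/sidec.png",np.hstack([a,b]))
E
```

```text
(no output)
```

View pics/topc.png

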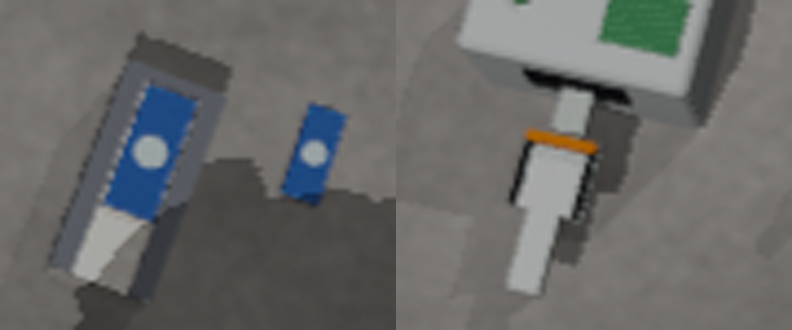

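View pics/sidec.png

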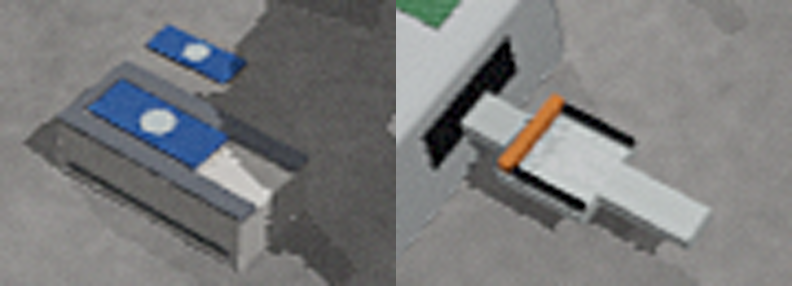

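```bash
cat > h.py <<'E'
import cv2,numpy as np
from workcell import manip
def cam(n):
    i=manip.camera_info(n);return np.array(i["camera_matrix"]),np.array(i["R"]),np.array(i["t"])
def cast(n,uv,z):
    K,R,t=cam(n);uv=np.atleast_2d(np.float64(uv));C=-R.T@t
    d=np.c_[uv,np.ones(len(uv))]@np.linalg.inv(K).T@R
    return C[:2]+d[:,:2]*((z-C[2])/d[:,2:3])
def proj(n,X):
    K,R,t=cam(n);p=(np.atleast_2d(X)@R.T+t)@K.T;return p[:,:2]/p[:,2:]
def blue(im,lo=(100,120,50),hi=(125,255,255)):
    return cv2.inRange(cv2.cvtColor(im,cv2.COLOR_BGR2HSV),lo,hi)
def big(m,roi=None):
    if roi is not None:
        k=np.zeros_like(m);x0,y0,x1,y1=roi;k[y0:y1,x0:x1]=1;m=m*k
    cs,_=cv2.findContours(m,cv2.RETR_EXTERNAL,cv2.CHAIN_APPROX_NONE)
    return max(cs,key=cv2.contourArea)[:,0].astype(float)
def rect(n,c,z):
    w=cast(n,c,z).astype(np.float32)
    (cx,cy),(a,b),th=cv2.minAreaRect(w*1000)
    if a<b:a,b,th=b,a,th+90
    th=(th+90)%180-90
    return cx,cy,a,b,th
E
python3 - <<'E'
from h import *
t=cv2.imread("pics/top0.png");s=cv2.imread("pics/side0.png")
for n,im,roi in(("top",t,(350,160,408,235)),("side",s,(285,151,375,200))):
    c=big(blue(im),roi);print(n,"plate",np.round(rect(n,c,.055),2),len(c))
    # window centroid
for n,im,roi in(("top",t,(205,140,295,215)),("side",s,(210,245,300,310))):
    c=big(blue(im,(5,150,80),(22,255,255)),roi);print(n,"stop",np.round(rect(n,c,.069),2))
T=lambda p:np.array(p)/4.4+[350,160]-.5*(1-1/4.4)
S=lambda p:np.array(p)/4.4+[285,135]-.5*(1-1/4.4)
print("tray top z.054: L lip,R lip,far R,far L")
tt=T([[50,266],[150,300],[232,68],[140,38]]);print(cast("top",tt,.054).round(4).tolist())
ss=S([[250,216],[307,162],[125,62],[60,118]]);print("side Llip Rlip farR farL",cast("side",ss,.054).round(4).tolist())
print("floor: chan lip L,R",cast("top",T([[72,274],[135,297]]),.05).round(4).tolist())
T=lambda p:(np.array(p)-[396,0])/4.4+[205,140]-.39
S=lambda p:(np.array(p)-[396,0])/4.4+[210,245]-.39
print("tongue end L R z.06",cast("top",T([[507,288],[541,295]]),.06).round(4).tolist(),cast("side",S([[690,244],[712,212]]),.06).round(4).tolist())
print("guides near end z.066 L R",cast("top",T([[513,205],[581,217]]),.066).round(4).tolist(),cast("side",S([[584,209],[634,144]]),.066).round(4).tolist())
E
```

```text
top plate [ 608.12 -237.69   98.88   38.68  -14.8 ] 71
side plate [ 610.41 -237.86   99.82   41.23  -14.34] 62
top stop [621.98 235.27  52.84   8.08  84.29]
side stop [623.13 237.16  53.9   10.15  84.98]
tray top z.054: L lip,R lip,far R,far L
[[0.5125, -0.1718], [0.4964, -0.2478], [0.6807, -0.2934], [0.6956, -0.2218]]
side Llip Rlip farR farL [[0.5132, -0.1778], [0.4961, -0.2436], [0.6601, -0.2895], [0.6783, -0.2148]]
floor: chan lip L,R [[0.5092, -0.189], [0.4979, -0.2371]]
tongue end L R z.06 [[0.5078, 0.2596], [0.5057, 0.2337]] [[0.508, 0.2607], [0.506, 0.2376]]
guides near end z.066 L R [[0.5696, 0.2644], [0.5668, 0.2125]] [[0.5713, 0.268], [0.566, 0.2189]]
```

```bash
cat >> h.py <<'E'
from scipy.spatial.transform import Rotation as Ro
def st(tgt=None,yaw=None):
    o=manip.get_obs();p=np.array(o["position"]);R=Ro.from_quat(o["ee_rot"]);M=R.as_matrix()
    y=np.degrees(np.arctan2(M[1,0],M[0,0]))
    print("t",round(float(o["clock"]),2),"p",(p*1000).round(1),"yaw",round(y,2),"tilt",np.degrees(np.arcsin([M[0,2],M[1,2]])).round(2),"F",np.round(o["ft_force"],2),"w",np.round(o["grip_width"],3))
    if tgt is not None: print("shift",(M.T@(np.array(tgt)-p)*1000).round(1))
    if yaw is not None:
        Rt=Ro.from_matrix(Ro.from_euler("z",yaw,degrees=True).as_matrix()@np.diag([1,-1,-1.]))
        print("rotvec",np.degrees((R.inv()*Rt).as_rotvec()).round(2))
E
python3 -c "
from h import *
c=cast('top',[440,257],.03);print(c); st((.633,-.244,.15),-14.6)"
```

```text
[[ 0.42711372 -0.44263477]]
t 0.1 p [ 215.8 -586.2  230.6] yaw 20.21 tilt [-0.03  0.07] F [-0.31 -0.53  0.5 ] w 1.001
shift [ 509.7 -176.9   80.8]
rotvec [-7.000e-02  3.000e-02  3.481e+01]
```

Emit:
step_arm(motion=[[0,0,0,0,0,8.7],[0,0,0,0,0,8.7],[0,0,0,0,0,8.7],[0,0,0,0,0,8.7]], jaw=0, force=30)

```text
clock: 0.6
position: [0.2154, -0.5853, 0.2285]
ee_rot: [0.991, -0.136, -0.001, -0.002]
ft_force: [-0.2, -0.5, 0.2]
grip_width: 0.143
```

```bash
python3 -c "
from h import *
st((.633,-.244,.15),-14.6)"
```

```text
t 0.6 p [ 215.4 -585.3  228.5] yaw -15.62 tilt [-0.11  0.27] F [-0.19 -0.45  0.17] w 0.143
shift [ 310.5 -440.8   79.3]
rotvec [-0.23  0.18 -1.02]
```

Emit:
step_arm(motion=[[15,-22,0,-0.2,0.2,-1],[26,-37,0,0,0,0],[26,-37,0,0,0,0],[26,-37,0,0,0,0],[26,-37,0,0,0,0],[26,-37,0,0,0,0],[26,-37,0,0,0,0],[26,-37,0,0,0,0],[26,-37,0,0,0,0],[26,-37,10,0,0,0],[26,-37,20,0,0,0],[20,-30,20,0,0,0],[10,-10,20,0,0,0],[0,0,0,0,0,0]])

```text
clock: 2.35
position: [0.632, -0.2105, 0.1541]
ee_rot: [0.994, -0.106, -0.001, -0.003]
ft_force: [-0.5, -0.1, 0.4]
grip_width: 0.004
```

```bash
python3 -c "
from h import *
st((.633,-.244,.065),-14.6)"
```

```text
t 2.35 p [ 632.  -210.5  154.1] yaw -12.22 tilt [-0.03  0.38] F [-0.49 -0.09  0.39] w 0.004
shift [ 8.3 33.1 88.8]
rotvec [-0.36  0.11  2.38]
```

Emit:
step_arm(motion=[[3,11,20,-0.3,0.1,1.2],[3,11,20,0,0,1.2],[2,11,20,0,0,0],[0,0,15,0,0,0],[0,0,0,0,0,0]])

```text
clock: 2.98
position: [0.6287, -0.2531, 0.0743]
ee_rot: [0.991, -0.132, -0.0, 0.001]
ft_force: [0.4, -0.1, -0.5]
grip_width: -0.002
```

```bash
python3 -c "
from h import *
st((.633,-.244,.057),-14.6)
cv2.imwrite('pics/s1.png',manip.camera('side')[100:230,240:400].repeat(4,0).repeat(4,1))"
```

```text
t 2.98 p [ 628.7 -253.1   74.3] yaw -15.19 tilt [-0.05 -0.12] F [ 0.38 -0.14 -0.47] w -0.002
shift [  1.7 -10.   17.3]
rotvec [ 0.13  0.02 -0.59]
```

View pics/s1.png

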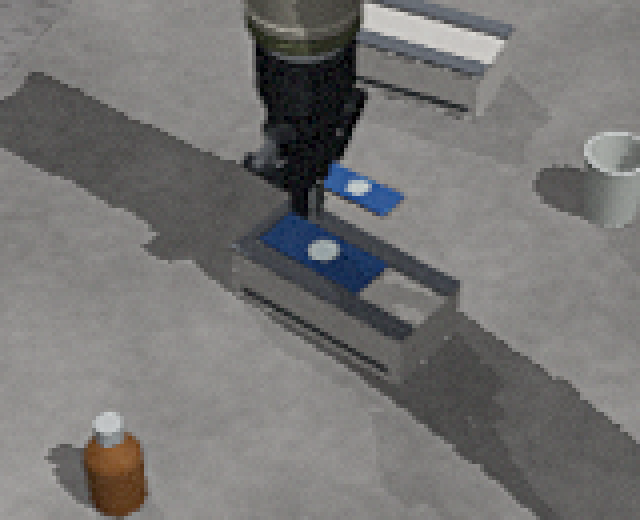

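The shut fingertips, at about (312,212) in the crop, hover over the far right of the plate. They need to shift about 10 mm in tool -y.

Emit:
step_arm(motion=[[1,-5,2,0,0,-0.5],[0,-4,2,0,0,0],[0,0,3,0,0,0],[0,0,2,0,0,0],[0,0,2,0,0,0],[0,0,0,0,0,0]])

```text
clock: 3.78
position: [0.6345, -0.243, 0.066]
ee_rot: [0.992, -0.126, 0.002, 0.001]
ft_force: [-0.5, -0.5, -0.3]
grip_width: 0.003
```

```bash
python3 -c "
from h import *
st((.633,-.244,.057),-14.6)"
```

```text
t 3.77 p [ 634.5 -243.    66. ] yaw -14.53 tilt [ 0.22 -0.19] F [-0.47 -0.55 -0.33] w 0.003
shift [-1.3  1.3  9. ]
rotvec [ 0.13 -0.26  0.07]
```

Now a slow descent to contact.

Emit:
step_arm(motion=[[0,0,2,0,0,0],[0,0,2,0,0,0],[0,0,1.5,0,0,0],[0,0,1,0,0,0],[0,0,1,0,0,0],[0,0,0,0,0,0]])

```text
clock: 4.53
position: [0.6344, -0.2434, 0.0579]
ee_rot: [0.992, -0.127, 0.002, 0.001]
ft_force: [-0.6, -0.2, -0.1]
grip_width: -0.002
```

Emit:
step_arm(motion=[[0,0,0.8,0,0,0],[0,0,0.8,0,0,0]])

```text
clock: 4.78
position: [0.6346, -0.2434, 0.0564]
ee_rot: [0.992, -0.127, 0.002, 0.001]
ft_force: [0.7, -0.2, 0.8]
grip_width: 0.001
```

Emit:
step_arm(motion=[[0,0,0.7,0,0,0],[0,0,0.7,0,0,0]])

```text
clock: 5.03
position: [0.6346, -0.2434, 0.0552]
ee_rot: [0.992, -0.127, 0.002, 0.002]
ft_force: [-2.0, 1.3, 5.7]
grip_width: -0.002
```

Emit:
step_arm(motion=[[0,0,0.6,0,0,0]])

```text
clock: 5.15
position: [0.6348, -0.2434, 0.0552]
ee_rot: [0.992, -0.127, 0.003, 0.002]
ft_force: [-2.8, -0.1, 6.5]
grip_width: -0.003
```

Emit:
step_arm(motion=[[-3,0,0.6,0,0,0],[-4,0,0.6,0,0,0]])

```text
clock: 5.4
position: [0.6294, -0.242, 0.0552]
ee_rot: [0.992, -0.127, 0.004, 0.002]
ft_force: [1.7, -0.1, 4.4]
grip_width: 0.001
```

Emit:
step_arm(motion=[[-4,0,0.6,0,0,0],[-4,0,0.6,0,0,0]])

```text
clock: 5.65
position: [0.6224, -0.2401, 0.0553]
ee_rot: [0.992, -0.127, 0.006, 0.002]
ft_force: [2.1, -0.1, 5.1]
grip_width: -0.001
```

```bash
cat >> h.py <<'E'
def look(tag,top=(350,160,408,250),side=(285,151,375,215)):
    for n,roi in(("top",top),("side",side)):
        im=manip.camera(n);cv2.imwrite(f"pics/{tag}_{n}.png",im)
        m=blue(im,(100,110,35));c=big(m,roi);print(n,"plate",np.round(rect(n,c,.055),1))
E
python3 -c "
from h import *
st((.633,-.244,.055),-14.6)
look('d1')
cv2.imwrite('pics/d1.png',cv2.imread('pics/d1_side.png')[120:220,260:400].repeat(5,0).repeat(5,1))"
```

```text
t 5.65 p [ 622.4 -240.1   55.3] yaw -14.55 tilt [ 0.67 -0.33] F [ 2.05 -0.07  5.08] w -0.001
shift [11.2  1.1  0.4]
rotvec [ 0.15 -0.73  0.05]
top plate [ 558.6 -206.6    3.3    0.     5.6]
side plate [ 599.1 -233.7   97.5   42.7  -12.8]
```

View pics/d1.png

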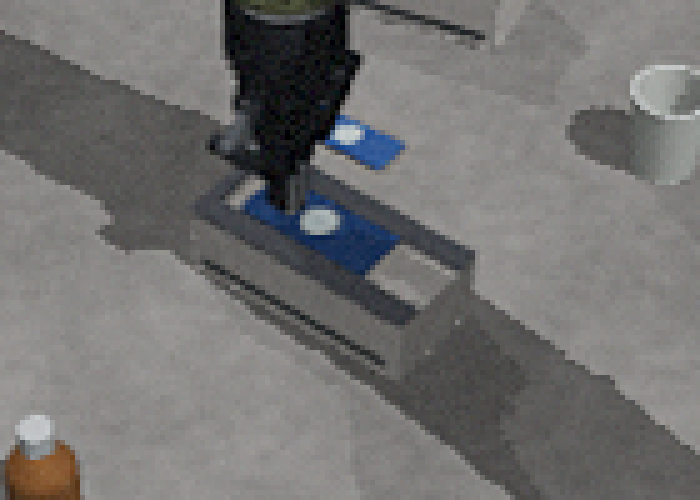

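The plate is dragging. The channel floor now shows behind it, at about (240,190) in the crop. I'll continue with small tilt corrections.

Emit:
step_arm(motion=[[-5,0,0.65,0,-0.3,0],[-5,0,0.65,0,-0.3,0],[-5,0,0.65,0,-0.2,0],[-5,0,0.65,0,-0.1,0]])

```text
clock: 6.25
position: [0.6045, -0.2356, 0.0552]
ee_rot: [0.992, -0.127, 0.001, 0.002]
ft_force: [2.1, -0.5, 5.9]
grip_width: 0.001
```

Emit:
step_arm(motion=[[-5,0,0.65,0,-0.1,0],[-5,0,0.65,0,-0.1,0],[-5,0,0.65,0,-0.1,0],[-5,0,0.65,0,-0.1,0],[-5,0,0.65,0,-0.1,0]])

```text
clock: 6.88
position: [0.5822, -0.2299, 0.0552]
ee_rot: [0.992, -0.127, 0.002, 0.002]
ft_force: [1.2, -0.5, 6.1]
grip_width: -0.0
```

```bash
python3 -c "
from h import *
st((.633,-.244,.055),-14.6)
look('d2')
cv2.imwrite('pics/d2.png',cv2.imread('pics/d2_side.png')[120:220,260:400].repeat(5,0).repeat(5,1))"
```

```text
t 6.88 p [ 582.2 -229.9   55.2] yaw -14.56 tilt [ 0.14 -0.25] F [ 1.18 -0.47  6.05] w -0.0
shift [52.8  0.9  0.4]
rotvec [ 0.21 -0.2   0.04]
top plate [ 522.4 -197.     0.     0.     0. ]
side plate [ 557.8 -222.7   97.9   42.1  -12.7]
```

View pics/d2.png

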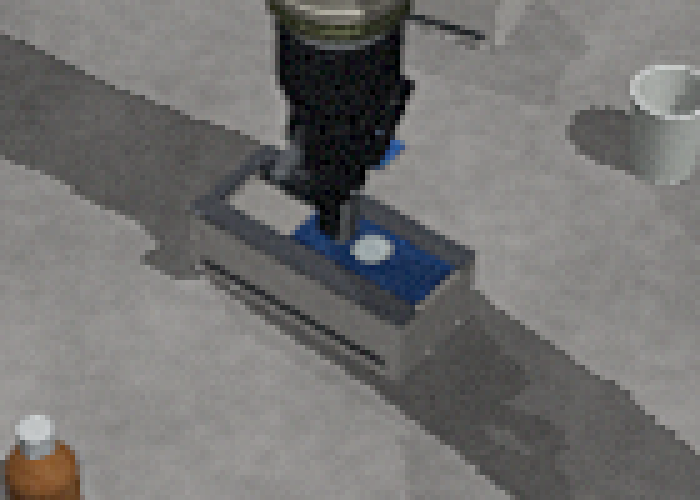

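The plate's near end is now almost level with the lip, at about (450,270) in the crop. About 41 mm remain.

Emit:
step_arm(motion=[[-5,0,0.65,0,-0.1,0],[-5,0,0.65,0,-0.1,0],[-5,0,0.65,0,-0.1,0],[-5,0,0.65,0,-0.1,0],[-5,0,0.65,0,-0.1,0],[-5,0,0.65,0,-0.1,0],[-4,0,0.6,0,0,0],[-3,0,0.6,0,0,0]])

```text
clock: 7.98
position: [0.5493, -0.2215, 0.0552]
ee_rot: [0.992, -0.127, 0.003, 0.003]
ft_force: [2.1, -0.8, 6.3]
grip_width: 0.002
```

```bash
python3 -c "
from h import *
st((.633,-.244,.055),-14.6)
look('d3')
cv2.imwrite('pics/d3.png',cv2.resize(cv2.imread('pics/d3_side.png')[120:220,260:400],None,fx=5,fy=5,interpolation=2))"
```

```text
t 7.97 p [ 549.3 -221.5   55.2] yaw -14.57 tilt [ 0.31 -0.36] F [ 2.12 -0.85  6.29] w 0.002
shift [86.7  0.7  0.8]
rotvec [ 0.27 -0.39  0.03]Traceback (most recent call last):
  File "<string>", line 4, in <module>
    look('d3')
    ~~~~^^^^^^
  File "h.py", line 36, in look
    m=blue(im,(100,110,35));c=big(m,roi);print(n,"plate",np.round(rect(n,c,.055),1))
                              ~~~^^^^^^^
  File "h.py", line 17, in big
    return max(cs,key=cv2.contourArea)[:,0].astype(float)
           ~~~^^^^^^^^^^^^^^^^^^^^^^^^
ValueError: max() iterable argument is empty
```

```bash
cat >> h.py <<'E'
def shot(n,tag,x0,y0,x1,y1,f):
    im=manip.camera(n);cv2.imwrite(f"pics/{tag}_full.png",im)
    cv2.imwrite(f"pics/{tag}.png",cv2.resize(im[y0:y1,x0:x1],None,fx=f,fy=f,interpolation=cv2.INTER_CUBIC));return im
E
python3 -c "
from h import *
im=shot('side','d4',260,120,400,220,5)
c=big(blue(im,(100,110,35)),(300,155,390,230));print(np.round(rect('side',c,.055),1))
u=np.array([.9677,-.252])
w=cast('side',c,.055)*1000;s=(w-[504.5,-210])@u;print(s.min(),s.max())"
```

```text
[ 524.3 -215.3   98.3   42.3  -14.1]
-28.55901108333974 69.61362708378176
```

View pics/d4.png

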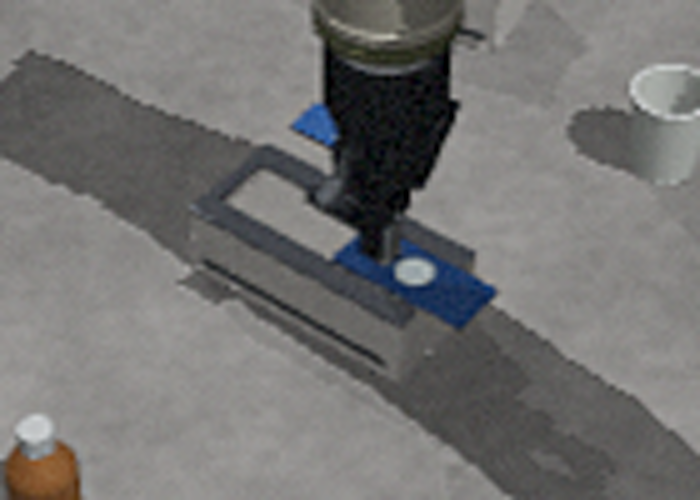

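The plate overhangs the lip by about 30 mm, with its near end at (480,310) in the crop. I'll draw it about 8 mm more.

Emit:
step_arm(motion=[[-4,0,0.6,0,-0.2,0],[-4,0,0.6,0,-0.2,0],[-0.5,0,0.4,0,0,0],[0,0,0,0,0,0]])

```text
clock: 8.57
position: [0.5418, -0.2197, 0.0552]
ee_rot: [0.992, -0.127, 0.002, 0.003]
ft_force: [1.9, 0.3, 2.2]
grip_width: 0.003
```

```bash
python3 -c "
from h import *
st()
im=shot('side','d5',260,120,400,220,5)
c=big(blue(im,(100,110,35)),(300,155,390,230));print(np.round(rect('side',c,.055),1))
u=np.array([.9677,-.252])
w=cast('side',c,.055)*1000;s=(w-[504.5,-210])@u;print(s.min(),s.max())"
```

```text
t 8.57 p [ 541.8 -219.7   55.2] yaw -14.57 tilt [ 0.15 -0.34] F [1.87 0.33 2.23] w 0.003
[ 517.  -213.5   98.2   42.6  -14.4]
-36.087819513540246 62.12175388429159
```

View pics/d5.png

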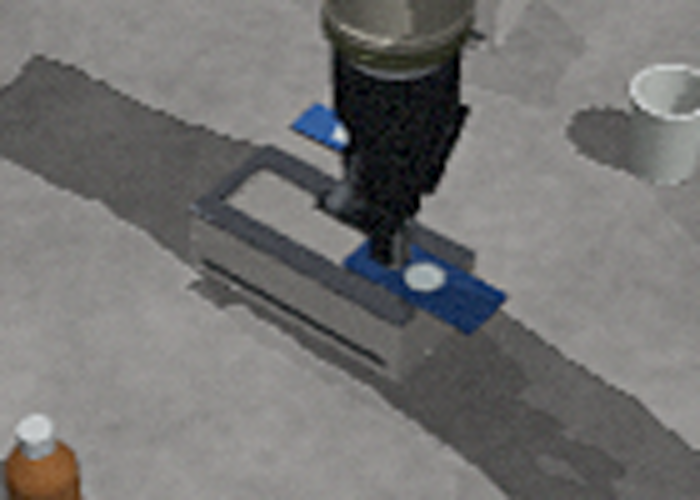

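The plate sits with 36 to 39 mm of overhang, flat, its near end at (490,315) in the crop. Next I lift off, open, and move over the overhanging end.

Emit:
step_arm(motion=[[0,0,-3,0,0,0],[0,0,-10,0,0,0],[0,0,-20,0,-0.2,0],[0,0,-20,0,0,0],[-5,0,-5,0,0,0],[-14,0,0,0,0,0],[-14,0,0,0,0,0],[-12,0,0,0,0,0],[-4,0,0,0,0,0],[0,0,0,0,0,0]], jaw=66)

```text
clock: 9.88
position: [0.4861, -0.2049, 0.112]
ee_rot: [0.992, -0.127, -0.005, 0.002]
ft_force: [-0.1, -0.2, -0.7]
grip_width: 0.77
```

```bash
python3 -c "
from h import *
st((.4862,-.2052,.031),-14.5)
for n,b in (('side',(300,155,390,230)),('top',(340,160,408,250))):
  im=shot(n,'e1'+n,*((260,120,400,220,5) if n=='side' else (340,160,440,240,6)))
  c=big(blue(im,(100,110,35)),b);print(np.round(rect(n,c,.055),1))"
```

```text
t 9.88 p [ 486.1 -204.9  112. ] yaw -14.59 tilt [-0.63 -0.11] F [-0.07 -0.15 -0.71] w 0.77
shift [ 1.  -0.1 81. ]
rotvec [ 0.26  0.58 -0.09]
[ 517.4 -213.2   98.6   41.5  -14.2]Traceback (most recent call last):
  File "<string>", line 6, in <module>
    c=big(blue(im,(100,110,35)),b);print(np.round(rect(n,c,.055),1))
  File "h.py", line 17, in big
    return max(cs,key=cv2.contourArea)[:,0].astype(float)
           ~~~^^^^^^^^^^^^^^^^^^^^^^^^
ValueError: max() iterable argument is empty
```

View pics/e1side.png

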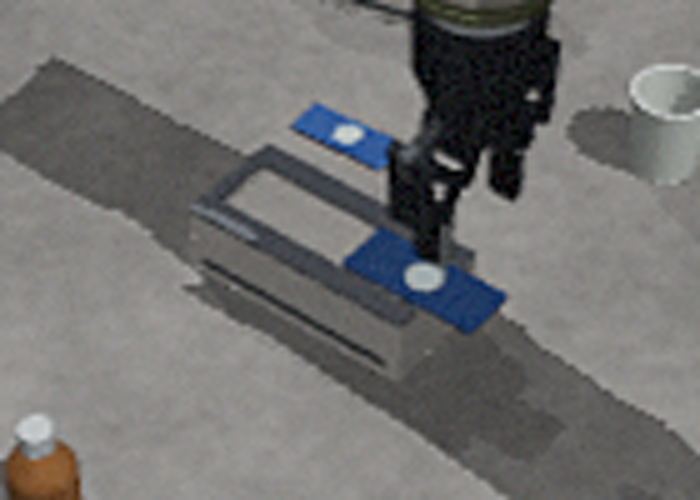

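View pics/e1top.png

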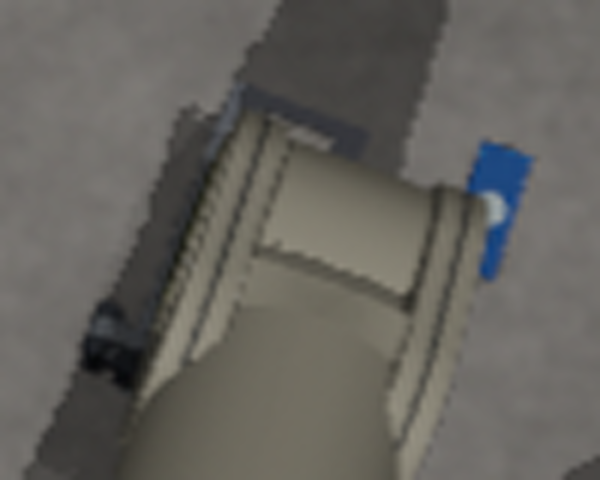

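The plate is undisturbed in the tray and the open gripper is above the overhang. The top view is blocked by the arm. I'll descend beside the overhang.

Emit:
step_arm(motion=[[0,0,12,0,0.3,0],[0,0,15,0,0.3,0],[0,0,15,0,0,0],[0,0,13,0,0,0],[0,0,8,0,0,0],[0,0,4,0,0,0],[0,0,0,0,0,0]])

```text
clock: 10.85
position: [0.487, -0.205, 0.0396]
ee_rot: [0.992, -0.127, -0.0, 0.002]
ft_force: [-0.7, -0.3, -0.8]
grip_width: 0.778
```

```bash
python3 -c "
from h import *
st((.4862,-.2052,.031),-14.5)
im=shot('side','e2',260,120,400,220,5)"
```

```text
t 10.85 p [ 487.  -205.    39.6] yaw -14.56 tilt [-0.04 -0.21] F [-0.67 -0.31 -0.82] w 0.778
shift [-0.7  0.4  8.6]
rotvec [ 0.21 -0.02 -0.06]
```

View pics/e2.png

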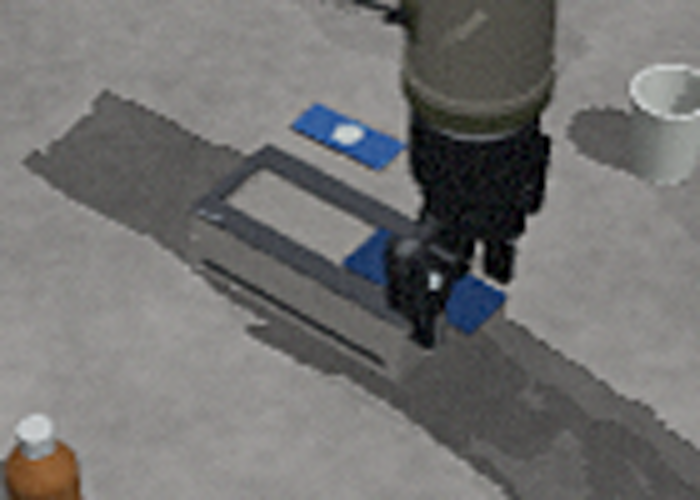

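Emit:
step_arm(motion=[[-0.5,0,5,0,0,0],[0,0,3,0,0,0],[0,0,0,0,0,0]])

```text
clock: 11.28
position: [0.4871, -0.2052, 0.0321]
ee_rot: [0.992, -0.127, 0.001, 0.002]
ft_force: [0.9, -0.7, 1.0]
grip_width: 0.772
```

Emit:
step_arm(motion=[[0,0,0,0,0,0],[0,0,0,0,0,0],[0,0,0,0,0,0],[0,0,0,0,0,0],[0,0,0,0,0,0],[0,0,0,0,0,0]], jaw=30, force=50)

```text
clock: 12.02
position: [0.4873, -0.2053, 0.0326]
ee_rot: [0.992, -0.127, 0.001, 0.002]
ft_force: [-0.9, 0.3, 1.2]
grip_width: 0.455
```

```bash
python3 -c "
from h import *
st((.4862,-.2052,.031),-14.5)
im=shot('side','e3',260,120,400,220,5)"
```

```text
t 12.03 p [ 487.3 -205.3   32.6] yaw -14.56 tilt [ 0.09 -0.27] F [-0.87  0.26  1.18] w 0.455
shift [-1.1  0.2  1.6]
rotvec [ 0.24 -0.16 -0.06]
```

View pics/e3.png

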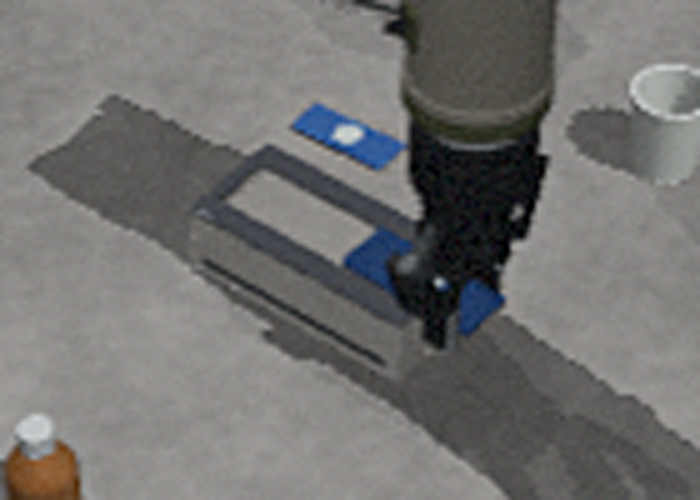

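The fingers hold the plate's edges: the opening reads about 39 mm and the plate is still flat. I'll lift.

Emit:
step_arm(motion=[[0,0,-2,0,0,0],[0,0,-4,0,0,0],[0,0,-8,0,0,0],[0,0,-12,0,0,0],[0,0,-15,0,0,0],[0,0,-15,0,0,0],[0,0,-15,0,0,0],[0,0,-8,0,0,0],[0,0,0,0,0,0],[0,0,0,0,0,0]])

```text
clock: 13.32
position: [0.4874, -0.2049, 0.118]
ee_rot: [0.992, -0.127, 0.002, 0.002]
ft_force: [-0.4, 1.0, -1.2]
grip_width: 0.455
```

```bash
python3 -c "
from h import *
st((.52,.246,.12),-5.5)
im=shot('side','f1',260,100,400,220,5)"
```

```text
t 13.32 p [ 487.4 -204.9  118. ] yaw -14.56 tilt [ 0.16 -0.3 ] F [-0.37  0.95 -1.25] w 0.455
shift [ -81.8 -444.6   -4.3]
rotvec [ 0.27 -0.21 -9.06]
```

View pics/f1.png

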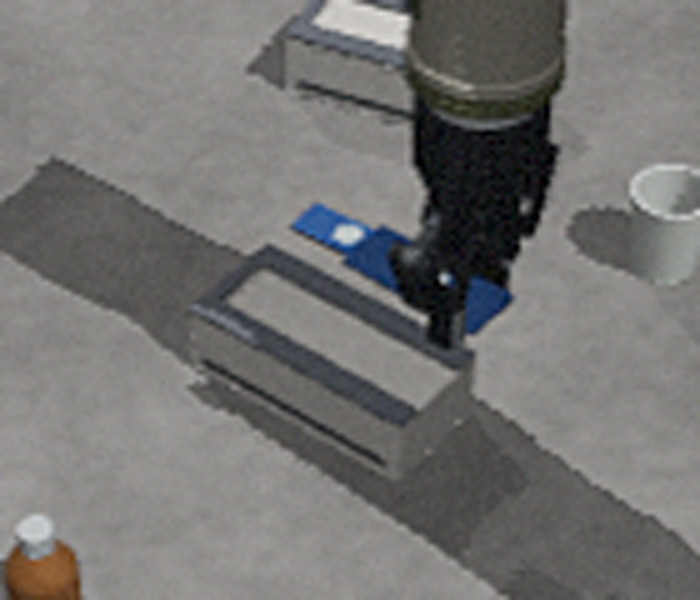

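The plate is held level above the tray, at (345,260) to (490,315) in the crop. While moving over I'll measure the carriage better from the first pictures.

```bash
python3 - <<'E'
from h import *
t=cv2.imread("pics/top0.png");s=cv2.imread("pics/side0.png")
print("bottle",cast("top",[311,171],.04),cast("side",[268,217],.04))
for n,im,roi in(("top",t,(225,150,285,215)),("side",s,(230,262,300,310))):
    hsv=cv2.cvtColor(im,cv2.COLOR_BGR2HSV)
    k=np.zeros(im.shape[:2],np.uint8);x0,y0,x1,y1=roi;k[y0:y1,x0:x1]=255
    bl=cv2.inRange(hsv,(0,0,0),(180,255,45))&k
    cs,_=cv2.findContours(bl,cv2.RETR_EXTERNAL,cv2.CHAIN_APPROX_NONE)
    for c in cs:
        if len(c)>8: print(n,"black",len(c),np.round(rect(n,c[:,0].astype(float),.066),1), c[:,0].min(0),c[:,0].max(0))
    wh=cv2.inRange(hsv,(0,0,150),(180,40,255))&k
    cs,_=cv2.findContours(wh,cv2.RETR_EXTERNAL,cv2.CHAIN_APPROX_NONE)
    for c in cs:
        if len(c)>20: print(n,"white",len(c),np.round(rect(n,c[:,0].astype(float),.06),1),c[:,0].min(0),c[:,0].max(0))
    cv2.imwrite(f"pics/m{n}.png",cv2.resize(np.hstack([im[y0:y1,x0:x1],cv2.merge([bl,wh,bl])[y0:y1,x0:x1]]),None,fx=6,fy=6,interpolation=0))
E
```

```text
bottle [[0.66062546 0.01258243]] [[0.66378707 0.01990467]]
top black 26 [596.3 263.9  45.6   2.8  -5.8] [231 172] [235 185]
top black 47 [666.7 232.8  81.2  10.   83.7] [234 156] [257 163]
top white 79 [562.4 243.9 110.3  38.1  -5.5] [231 173] [247 206]
top white 24 [648.3 235.1  31.   19.3  -8.6] [241 161] [248 169]
top white 103 [684.3 227.6 158.3  35.1 -82.9] [225 150] [272 160]
side black 32 [596.1 265.   48.1   4.7  -4.5] [237 283] [252 292]
side black 32 [591.7 216.   47.6   3.8  -5.2] [248 269] [263 277]
side black 13 [661.8 214.9  13.2   9.4  23.7] [230 262] [235 265]
side white 22 [576.5 207.   29.    9.6 -18.8] [258 271] [267 278]
side white 96 [564.  242.1 113.2  41.3  -5.9] [238 271] [281 299]
side white 30 [651.  233.5  32.1  24.8  -5. ] [230 266] [240 277]
```

View pics/mtop.png

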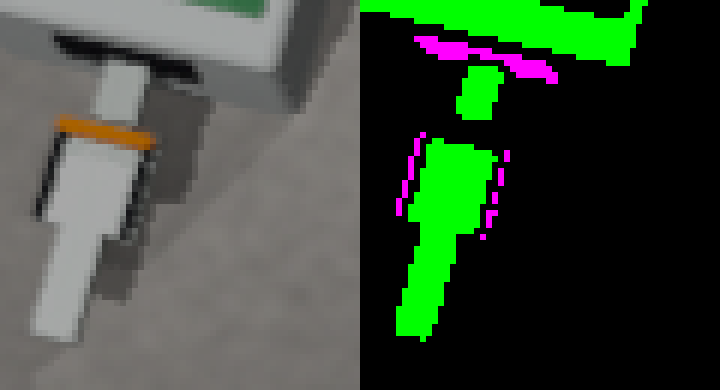

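View pics/mside.png

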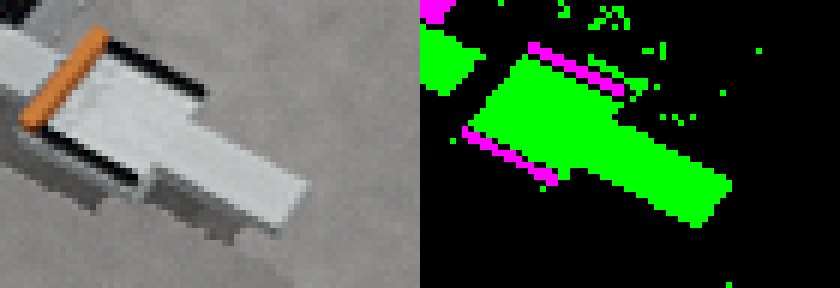

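Emit:
step_arm(motion=[[0,0,-8,0,0,0],[0,-8,-14,0,0,0],[0,-16,-12,0,0,0],[0,-24,0,0,0,0],[-4,-30,0,0,0,-0.8],[-4,-32,0,0,0,-0.8],[-4,-32,0,0,0,-0.8],[-5,-32,0,0,0,-0.8],[-5,-32,0,0,0,-0.8],[-5,-32,0,0,0,-0.8],[-5,-32,0,0,0,-0.8],[-5,-32,0,0,0,-0.8],[-5,-28,0,0,0,-0.8],[-5,-22,0,0,0,-0.8],[-5,-14,0,0,0,0],[-5,-6,0,0,0,0],[0,0,0,0,0,0]])

```text
clock: 15.5
position: [0.5028, 0.1977, 0.1636]
ee_rot: [0.999, -0.05, 0.007, 0.001]
ft_force: [0.0, 0.5, -1.0]
grip_width: 0.447
```

The masks give the guides' midline at about (594, 241) mm with yaw of about -5.4°. That puts the nest near (569, 241.8). Now the final approach above it.

```bash
python3 -c "
from h import *
import math
u=np.array([math.cos(math.radians(-5.4)),math.sin(math.radians(-5.4))])
g=np.array([.569,.2418])-.046*u;print(g)
st((*g,.085),-5.4)"
```

```text
[0.52320415 0.24612898]
t 15.5 p [502.8 197.7 163.6] yaw -5.73 tilt [ 0.76 -0.2 ] F [ 0.03  0.54 -1.02] w 0.447
shift [ 14.4 -50.4  78.7]
rotvec [ 0.12 -0.78 -0.33]
```

Emit:
step_arm(motion=[[3,-10,10,0,-0.4,0],[4,-14,16,0,-0.4,0],[4,-12,18,0,0,0],[3,-8,18,0,0,0],[0,-4,18,0,0,0],[0,0,6,0,0,0],[0,0,0,0,0,0]])

```text
clock: 16.38
position: [0.5243, 0.2415, 0.0709]
ee_rot: [0.999, -0.054, -0.002, 0.002]
ft_force: [0.5, -0.0, -2.2]
grip_width: 0.453
```

```bash
python3 -c "
from h import *
st((.5232,.2461,.058),-5.4)
im=shot('side','g1',215,240,315,320,7)
im=shot('top','g2',195,130,305,215,6)"
```

```text
t 16.38 p [524.3 241.5  70.9] yaw -6.18 tilt [-0.19 -0.26] F [ 0.54 -0.   -2.24] w 0.453
shift [-1.6 -4.6 12.8]
rotvec [ 0.28  0.16 -0.78]
```

View pics/g1.png

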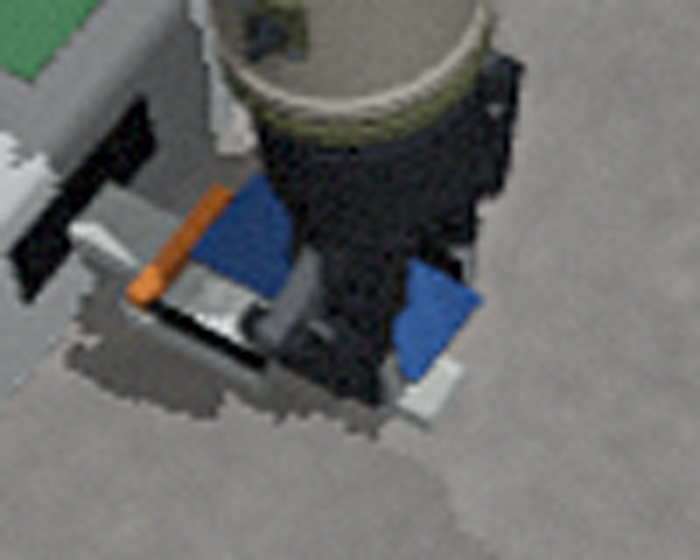

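View pics/g2.png

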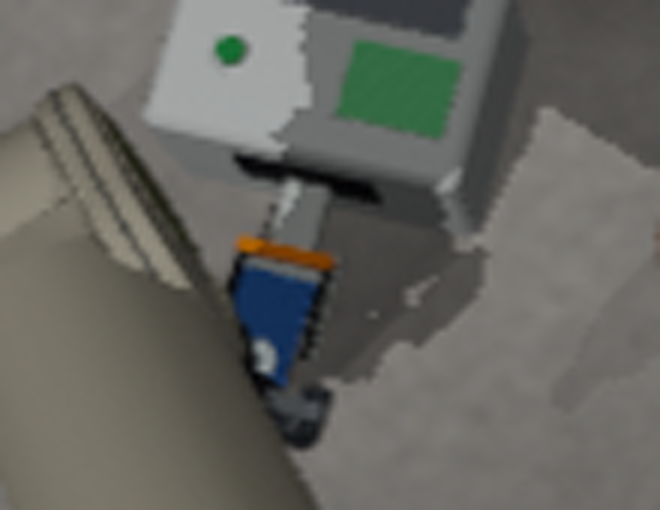

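The top view shows the plate, with far edge from (242,264) to (320,282), between the guides and short of the orange stop. I'll correct sideways and lower to hover height.

Emit:
step_arm(motion=[[-1,-2.5,4,0.2,0.1,-0.4],[-0.5,-2,4,0,0,-0.3],[0,0,3,0,0,0],[0,0,0,0,0,0],[0,0,0,0,0,0]])

```text
clock: 17.1
position: [0.5244, 0.2466, 0.0615]
ee_rot: [0.999, -0.048, 0.001, -0.0]
ft_force: [-0.5, 0.1, -0.5]
grip_width: 0.454
```

```bash
cat > m.py <<'E'
from h import *
import sys,math
st((.5232,.2461,.050),-5.4)
p=manip.get_obs()["position"];zt=p[2]+.0199+.0025
tag=sys.argv[1]
im=shot('top',tag+'t',205,140,275,205,9)
s=shot('side',tag+'s',215,240,315,320,7)
a=math.radians(-5.4);u=np.array([math.cos(a),math.sin(a)]);n=np.array([-u[1],u[0]]);o=np.array([569,241.8])
for nm,i,roi in(("top",im,(225,160,262,205)),("side",s,(230,255,300,305))):
    c=big(blue(i,(100,110,35)),roi);w=cast(nm,c,zt)*1000-o;a_,b_=w@u,w@n
    print(nm,"plate top: x max %.1f min %.1f"%(a_.max(),a_.min()))
    for lo in range(-60,50,8):
        k=(a_>lo)&(a_<lo+8)
        if k.sum()>1: print(lo,"y %.1f %.1f"%(b_[k].min(),b_[k].max()),end="; ")
    print()
hsv=cv2.cvtColor(im,cv2.COLOR_BGR2HSV)
c=big(blue(im,(5,150,80),(22,255,255)),(225,160,262,205));w=cast("top",c,.069)*1000-o;print("stop top view x",(w@u).min(),(w@u).max(),"y",(w@n).min(),(w@n).max())
E
python3 m.py h1
```

```text
t 17.1 p [524.4 246.6  61.5] yaw -5.46 tilt [ 0.15 -0.  ] F [-0.46  0.06 -0.51] w 0.454
shift [-1.2  0.6 11.5]
rotvec [-0.01 -0.15 -0.06]
top plate top: x max 34.9 min -23.5
-28 y -20.3 -13.2; -20 y -19.5 -14.6; -12 y -20.1 -12.0; -4 y -18.3 6.4; 4 y -18.9 12.2; 12 y -19.5 18.0; 20 y -18.7 19.7; 28 y -20.1 18.3; 
side plate top: x max 37.8 min -0.7
-4 y 1.1 20.1; 4 y -8.5 18.9; 12 y -14.6 17.9; 20 y -19.5 18.0; 28 y -20.7 19.2; 36 y -17.0 9.8; 
stop top view x 49.2248738432789 57.89820727679851 y -24.70149216355512 24.88231863042984
```

View pics/h1t.png

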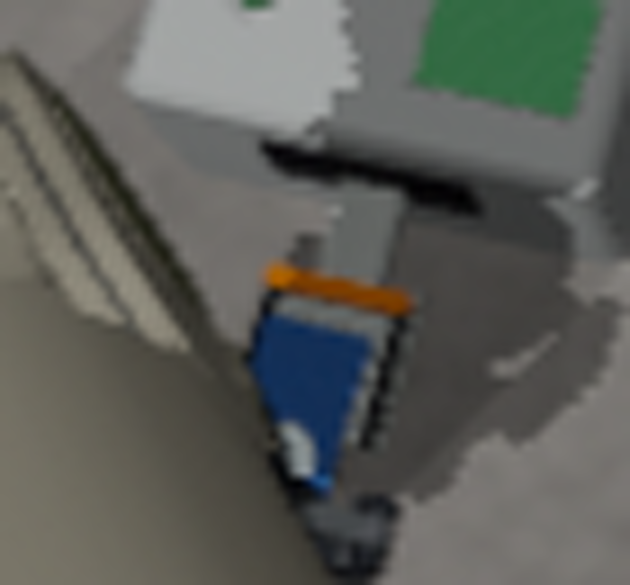

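View pics/h1s.png

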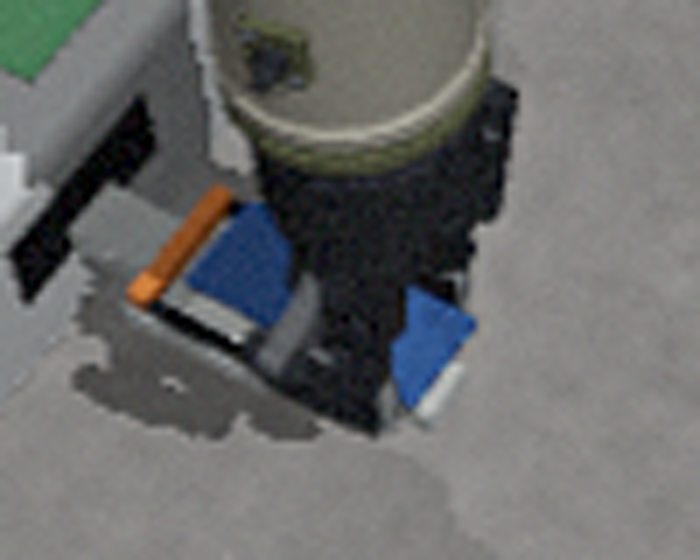

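Both views put the plate's centreline within about 0.5 mm of the guides' midline, with its far end about 14 mm short of the stop. I'll lower to just above the guides and check again.

Emit:
step_arm(motion=[[-0.5,0,3,0,0,0],[0,0,3,0,0,0],[0,0,2.5,0,0,0],[0,0,2,0,0,0],[0,0,0,0,0,0]])

```text
clock: 17.82
position: [0.5239, 0.2465, 0.0501]
ee_rot: [0.999, -0.048, 0.001, 0.0]
ft_force: [0.1, -0.5, -0.7]
grip_width: 0.459
```

```bash
python3 m.py h2
```

```text
t 17.82 p [523.9 246.5  50.1] yaw -5.46 tilt [ 0.14 -0.01] F [ 0.08 -0.5  -0.75] w 0.459
shift [-0.7  0.5  0.1]
rotvec [-0.   -0.14 -0.06]
top plate top: x max 34.7 min -24.9
-28 y -20.5 -11.0; -20 y -19.7 -13.3; -12 y -20.3 -13.0; -4 y -20.8 9.6; 4 y -22.3 11.4; 12 y -21.4 20.4; 20 y -22.9 19.0; 28 y -21.2 19.9; 
side plate top: x max 36.6 min -2.2
-4 y 3.2 18.6; 4 y -12.6 19.9; 12 y -15.0 18.8; 20 y -17.4 18.9; 28 y -21.1 17.8; 36 y 4.7 17.9; 
stop top view x 49.2248738432789 57.89820727679851 y -24.70149216355512 24.88231863042984
```

View pics/h2t.png

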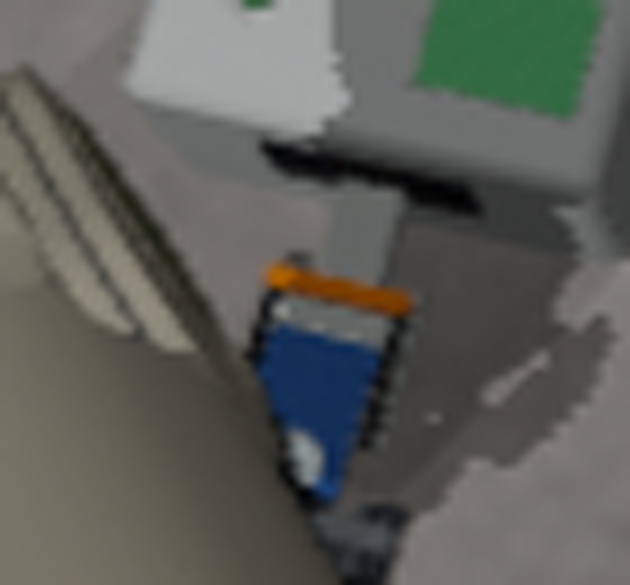

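View pics/h2s.png

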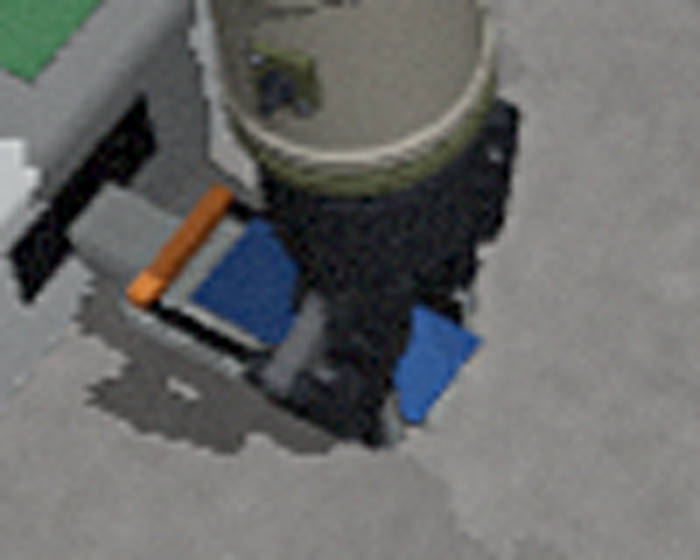

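The plate lines up between the guides in both views. I'll lower it gently with a 0.4 mm shift to the left.

Emit:
step_arm(motion=[[0,-0.5,1.5,0,0,0],[0,0,1.5,0,0,0],[0,0,1.2,0,0,0]])

```text
clock: 18.3
position: [0.5243, 0.2472, 0.0461]
ee_rot: [0.999, -0.048, 0.002, -0.0]
ft_force: [-0.6, -0.2, -1.3]
grip_width: 0.452
```

Emit:
step_arm(motion=[[0,0,1,0,0,0],[0,0,0.8,0,0,0]])

```text
clock: 18.55
position: [0.5243, 0.2472, 0.0441]
ee_rot: [0.999, -0.048, 0.002, -0.0]
ft_force: [-0.2, 0.2, -2.2]
grip_width: 0.456
```

Emit:
step_arm(motion=[[0,0,0.8,0,0,0],[0,0,0.6,0,0,0]])

```text
clock: 18.8
position: [0.5243, 0.2472, 0.0427]
ee_rot: [0.999, -0.048, 0.002, -0.0]
ft_force: [-1.3, -0.6, 0.6]
grip_width: 0.453
```

Emit:
step_arm(motion=[[0,0,0.5,0,0,0]])

```text
clock: 18.92
position: [0.5244, 0.2472, 0.0426]
ee_rot: [0.999, -0.048, 0.002, -0.0]
ft_force: [-2.4, -0.9, 7.1]
grip_width: 0.451
```

Emit:
step_arm(motion=[[0,0,0.4,0,0,0]])

```text
clock: 19.05
position: [0.5246, 0.2474, 0.0426]
ee_rot: [0.999, -0.048, 0.002, -0.0]
ft_force: [-1.2, -1.6, 4.4]
grip_width: 0.454
```

```bash
python3 m.py h3
```

```text
t 19.05 p [524.6 247.4  42.6] yaw -5.47 tilt [0.24 0.01] F [-1.23 -1.64  4.42] w 0.454
shift [-1.3  1.4 -7.4]
rotvec [-0.03 -0.23 -0.07]
top plate top: x max 35.6 min -23.7
-28 y -19.4 -9.0; -20 y -18.6 -13.6; -12 y -19.2 -11.9; -4 y -20.6 7.7; 4 y -21.2 13.5; 12 y -20.4 18.5; 20 y -21.0 21.2; 28 y -21.6 18.0; 
side plate top: x max 37.3 min -1.1
-4 y 4.6 20.1; 4 y -11.1 21.4; 12 y -13.5 21.5; 20 y -19.7 20.4; 28 y -20.9 19.4; 36 y -14.7 15.9; 
stop top view x 49.2248738432789 57.89820727679851 y -27.05454136936755 24.88231863042984
```

View pics/h3t.png

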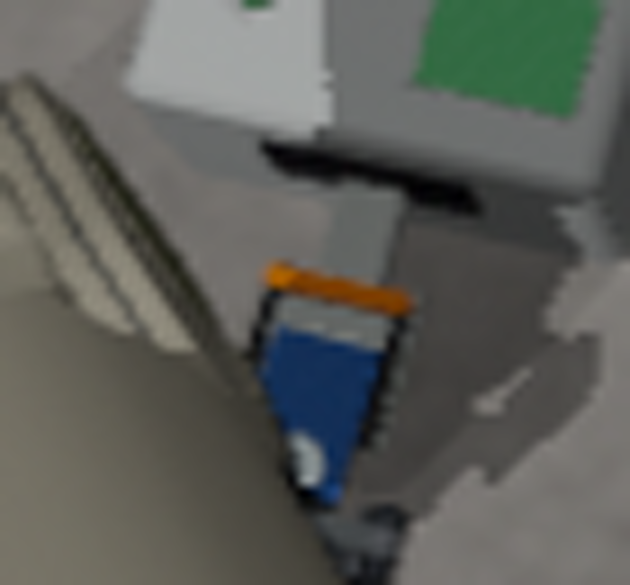

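View pics/h3s.png

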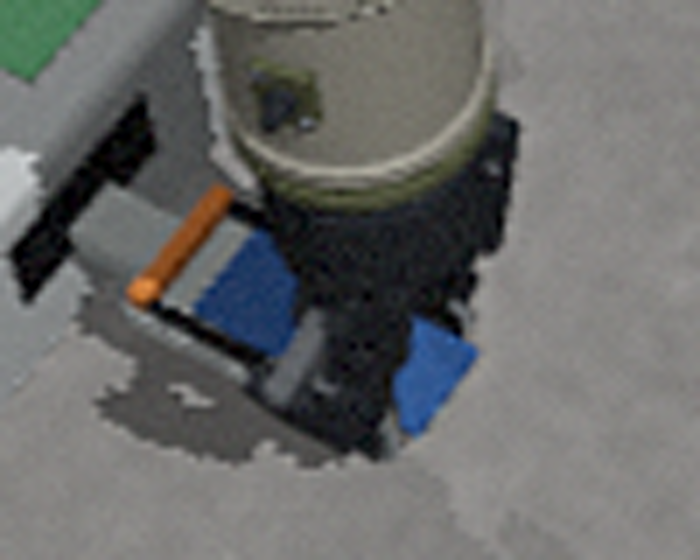

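The plate rests on the carriage at the expected height (TCP 42.6 mm), between the guides. I'll slide it towards the stop.

Emit:
step_arm(motion=[[1.5,0,0,0,0,0],[2,0,0,0,0,0],[2,0,0,0,0,0],[2,0,0,0,0,0]])

```text
clock: 19.65
position: [0.5325, 0.247, 0.0426]
ee_rot: [0.999, -0.048, 0.002, -0.0]
ft_force: [-1.3, 0.3, 1.7]
grip_width: 0.45
```

Emit:
step_arm(motion=[[1.5,0,0,0,-0.1,0],[1.2,0,0,0,0,0],[1,0,0,0,0,0]])

```text
clock: 20.02
position: [0.5365, 0.2467, 0.0427]
ee_rot: [0.999, -0.048, 0.001, -0.001]
ft_force: [-0.8, 0.1, 3.1]
grip_width: 0.456
```

```bash
python3 m.py h4
```

```text
t 20.02 p [536.5 246.7  42.7] yaw -5.45 tilt [0.14 0.06] F [-0.81  0.1   3.14] w 0.456
shift [-13.2   1.8  -7.4]
rotvec [-0.07 -0.13 -0.05]
top plate top: x max 46.9 min -10.0
-12 y -19.2 -11.9; -4 y -19.8 -12.5; 4 y -18.9 3.0; 12 y -20.4 12.1; 20 y -21.0 13.9; 28 y -19.3 18.9; 36 y -20.7 21.5; 44 y -14.9 16.0; 
side plate top: x max 49.1 min 12.1
12 y -0.0 21.6; 20 y -9.8 21.7; 28 y -14.6 20.6; 36 y -20.8 20.7; 44 y -19.6 20.8; 
stop top view x 48.951237462252585 57.89820727679851 y -24.70149216355512 24.88231863042984
```

View pics/h4t.png

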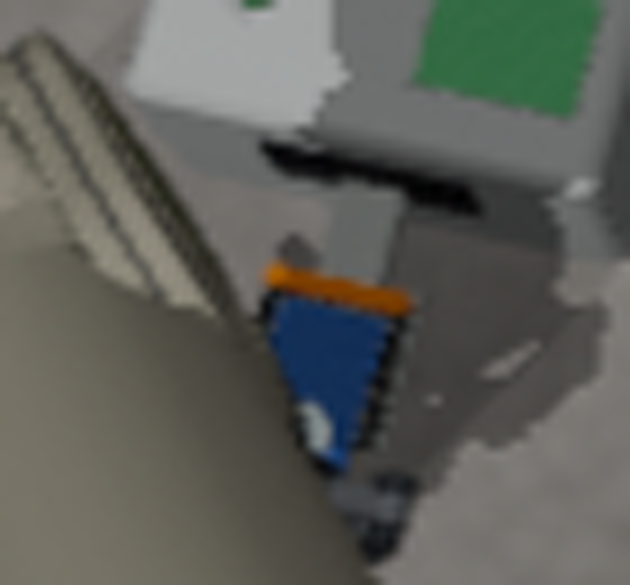

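The plate is nearly at the stop, with its far edge at about (270,300) to (405,318) in the crop. I'll creep in until the force shows contact.

Emit:
step_arm(motion=[[0.7,0,0,0,0,0],[0.7,0,0,0,0,0]])

```text
clock: 20.38
position: [0.5379, 0.2465, 0.0426]
ee_rot: [0.999, -0.048, 0.001, -0.001]
ft_force: [-1.7, 0.8, 2.9]
grip_width: 0.454
```

Emit:
step_arm(motion=[[0.7,0,0,0,0,0],[0.7,0,0,0,0,0]])

```text
clock: 20.62
position: [0.5381, 0.2465, 0.0426]
ee_rot: [0.999, -0.047, 0.0, -0.0]
ft_force: [-5.6, -2.2, 5.8]
grip_width: 0.453
```

Emit:
step_arm(motion=[[0.7,0,0,0,0,0],[0.7,0,0,0,0,0]])

```text
clock: 20.88
position: [0.538, 0.2465, 0.0426]
ee_rot: [0.999, -0.047, -0.001, 0.0]
ft_force: [-5.3, -0.6, 6.3]
grip_width: 0.45
```

The plate is home: motion stalled at x = 538 mm with about 5.5 N of push. I'll relax, release and rise.

Emit:
step_arm(motion=[[0,0,0,0,0,0],[0,0,0,0,0,0]])

```text
clock: 21.12
position: [0.538, 0.2465, 0.0426]
ee_rot: [0.999, -0.047, -0.001, 0.0]
ft_force: [-1.7, 1.0, 2.9]
grip_width: 0.45
```

Emit:
step_arm(motion=[[0,0,0,0,0,0],[0,0,0,0,0,0],[0,0,0,0,0,0],[0,0,0,0,0,0],[0,0,0,0,0,0]], jaw=66)

```text
clock: 21.75
position: [0.5385, 0.2459, 0.0421]
ee_rot: [0.999, -0.047, -0.001, 0.001]
ft_force: [-0.4, -0.5, 0.5]
grip_width: 0.773
```

```bash
python3 m.py h5
```

```text
t 21.75 p [538.5 245.9  42.1] yaw -5.41 tilt [-0.13 -0.05] F [-0.42 -0.54  0.46] w 0.773
shift [-15.3   1.3  -7.9]
rotvec [ 0.06  0.12 -0.01]
top plate top: x max 48.5 min -5.2
-4 y -19.6 -12.3; 4 y -18.8 -10.6; 12 y -20.2 9.0; 20 y -20.8 14.0; 28 y -19.1 19.9; 36 y -20.6 21.7; 44 y -17.9 16.2; 
side plate top: x max 50.9 min 16.2
12 y 5.7 18.9; 20 y -7.6 21.4; 28 y -12.5 20.4; 36 y -18.6 20.5; 44 y -19.9 20.6; 
stop top view x 49.2248738432789 57.89820727679851 y -27.05454136936755 26.31165931817874
```

View pics/h5s.png

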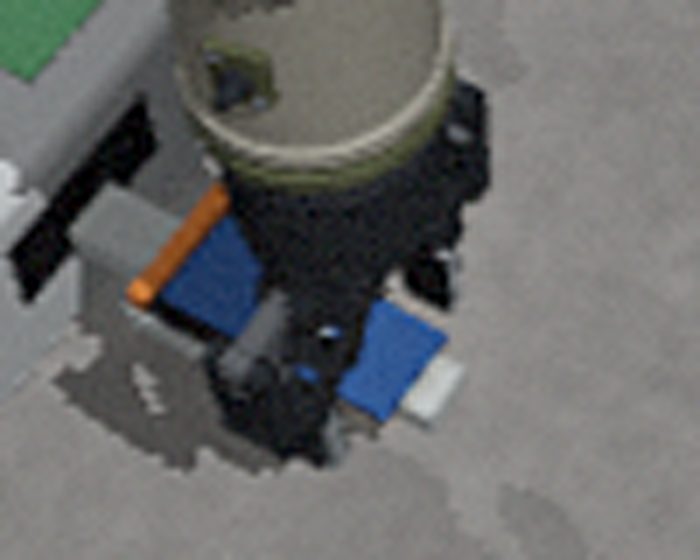

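The plate touches the orange stop (edge from (165,290) to (225,225) in the crop) and the fingers are clear of it on both sides. I'll rise and back off.

Emit:
step_arm(motion=[[0,0,-5,0,0,0],[0,0,-10,0,0,0],[0,0,-20,0,0,0],[0,0,-25,0,0,0],[0,0,-30,0,0,0],[-15,0,-25,0,0,0],[-35,0,-10,0,0,0],[-35,0,0,0,0,0],[-25,0,0,0,0,0],[-10,0,0,0,0,0],[0,0,0,0,0,0],[0,0,0,0,0,0]])

```text
clock: 23.35
position: [0.4191, 0.2596, 0.1846]
ee_rot: [0.999, -0.047, 0.005, -0.002]
ft_force: [0.5, -0.2, -0.1]
grip_width: 0.772
```

```bash
python3 - <<'E'
from h import *
st()
im=shot('top','k1t',205,140,275,205,9)
s=shot('side','k1s',215,240,315,320,7)
for n,i,roi in(("top",im,(225,160,262,215)),("side",s,(230,255,300,315))):
    c=big(blue(i,(100,110,35)),roi);print(n,np.round(rect(n,c,.065),1))
E
```

```text
t 23.35 p [419.1 259.6 184.6] yaw -5.38 tilt [0.61 0.21] F [ 0.53 -0.17 -0.13] w 0.772
top [568.  243.5  98.7  43.5  -7.2]
side [570.1 243.6  99.2  42.5  -8.3]
```

View pics/k1t.png

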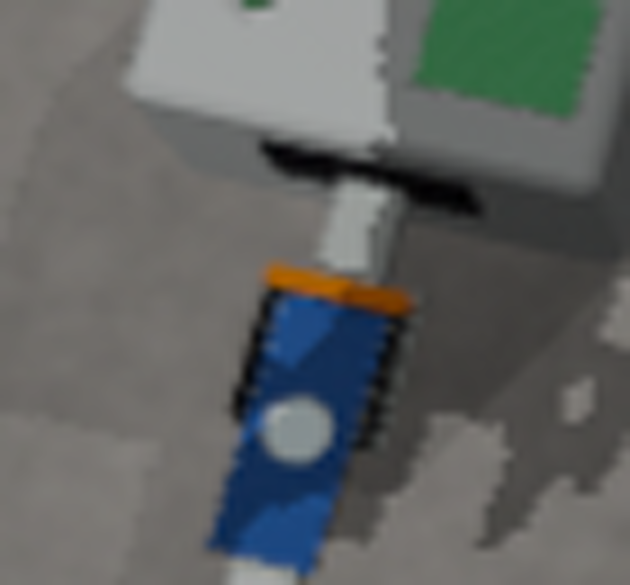

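View pics/k1s.png

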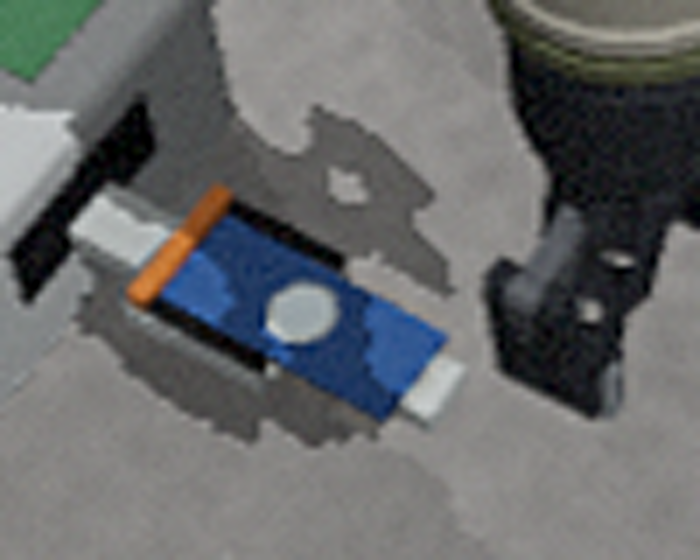

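View pics/k1s_full.png

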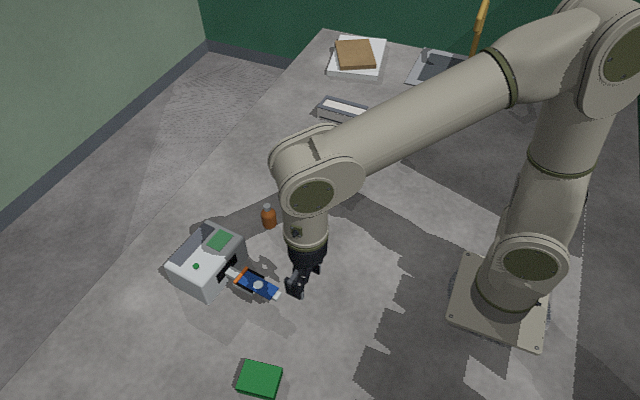

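The plate lies against the stop between the guides. `minAreaRect` gives a yaw about 2° off the carriage, so I'll check that with image moments.

```bash
python3 - <<'E'
from h import *
for n,roi in(("top",(225,160,262,215)),("side",(230,255,300,315))):
    im=cv2.imread(f"pics/k1{n[0]}_full.png")
    hull=cv2.convexHull(big(blue(im,(100,110,35)),roi).astype(np.float32))[:,0]
    m=cv2.fillPoly(np.zeros(im.shape[:2],np.uint8),[hull.astype(np.int32)],1)
    v,u=np.nonzero(m);w=cast(n,np.c_[u,v],.065)*1000
    mean,ev=cv2.PCACompute(w,None);print(n,mean.round(1),np.degrees(np.arctan(ev[0,1]/ev[0,0])).round(2))
E
```

```text
top [[568.5 243.2]] -6.84
side [[569.7 243.4]] -7.16
```

```bash
python3 -c "
from workcell import manip
print(manip.hand_in(),manip.get_obs()['clock'])"
```

```text
the job is handed in; nothing more can be done
the job is handed in; nothing more can be done
```

The blue plate is on the reader's carriage between the guides, up against the orange stop, and the job is handed in. The interface gives no verdict.

**What I did:** I pressed on the plate with the shut fingertips at about 5–6 N and drew it out to roughly 37–39 mm of overhang. I then gripped it by its long edges, lifted it about 85 mm and laid it on the carriage about 14 mm short of the stop. The slide home ended when motion stalled at about 5.5 N of push. After that I opened the fingers and backed the arm clear, finishing at about 23.4 s.

**Last checks:**
- **Position:** Both views show the plate touching the stop and lying within the guides. Its measured centre is (568.5–569.7, 243.3) mm, against my estimate of (569, 241.8) for the nest.
- **Height:** The fingertips settled at 42.6 mm when I laid the plate down, as expected for a plate lying flat.
- **Forces:** The largest reading while the plate was on the tray or carriage was about 7 N. I only saw readings at the end of each move, so a brief peak in between would not show.
- **Disagreements:** The plate's measured yaw was about -7° against -5.4° for the carriage, roughly 0.03 rad off. It also read about 1.5 mm to one side. Both are inside the limits.
- **Bystanders:** The bottle and box appear at the same places in the last side picture. The beaker was hidden behind the arm there, but it was in place when last seen after the lift.

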